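# Find and press the hidden catch of the adapter case

## Task

The drawer of the blue adapter case is held by a hidden catch: one of the five identical grey caps in its flat top panel is really a push button, the other four are fixed blanks. Feel along the caps with the fingertips, press the one that gives until the red-fronted drawer springs out, then let go and leave the drawer out and the fingers clear. Pick nothing up, and leave the three loose parts standing on the case and the wrench and screwdriver beside it where they are.

Things in the scene. Friction and masses are not known exactly. Their poses are not given: they have to be found in the camera images.
- case: Blue steel adapter case fixed to the bench, 200 (x) by 340 (y) by 90 mm high, yaw up to 20 degrees either way. Origin at the centre of its underside, z up; its red drawer front faces its own -x, towards the robot. The top is a flat aluminium panel at z = 90 mm; on its rear strip (x = 55 to 70 mm) stand three loose parts up to 42 mm tall.
- cap_row (a point): Middle of the row of five identical 42 mm square grey caps, at cap-face height; same axes as the case, 30 mm in front (-x) of its centre. Caps are centred at y = -120, -60, 0, 60 and 120 mm from here, in 45 mm recesses, faces 1.5 mm below the panel. Four are rigid; one, at random, is the catch and gives when pressed.
- catch (a joint): How far the hidden catch cap is pushed down, m: 0 at rest, 0.007 at its stop. Its return spring takes about 2 N to start and 5 N at the stop; it lets the drawer go from about 5 mm and springs back up when released. Does not tell which cap it is.
- drawer (a joint): How far the drawer has come out of the case's front (along the case's own -x), m: 0 shut and latched, 0.06 fully out. Its spring (about 5 N) throws it out as soon as the catch lets go, and keeps it out.
- drawer_edge (a point): Middle of the top edge of the red drawer front (322 mm wide, 8 mm thick), 75 mm above the bench; moves with the drawer.
- socket_mid (a point): Centre of a steel socket, 32 mm diameter, 42 mm tall, standing loose on the rear left of the panel. Leave alone.
- bush_mid (a point): Centre of a brass bush, 36 mm diameter, 30 mm tall, standing loose on the rear right of the panel. Leave alone.
- sleeve_mid (a point): Centre of an aluminium sleeve, 28 mm diameter, 40 mm tall, standing loose on the rear middle of the panel. Leave alone.
- wrench_grip (a point): Handle of a loose wrench lying flat on the bench to the right of the case. Leave alone.
- driver_grip (a point): Handle of a loose screwdriver lying flat on the bench to the left of the case. Leave alone.

How it is judged:
By the outcome, as a careful person would: the job done as asked, in the order asked, and still so for the second after the job is handed in, with the robot touching nothing.
It also fails if it takes over 48 s, if anything falls off the work surface, if the arm or the gripper's body presses on something with over 40 N, if the wrist force passes 120 N, or if a joint passes its speed limit or range.

## Robot

A 7-joint arm with a two-finger parallel gripper is mounted at the origin on the work surface. World frame = base frame: x ahead of the robot, y to its left, z up, the work surface at z = 0. Lengths are in m, angles in rad, forces in N, time in s.
With the tool pointing down it reaches from about 0.425 to 0.925 m from the base axis. Payload 6.8 kg.
Tool frame: the origin (TCP) lies at the very end of the fingers, on their centre line; the grasp point (between the pads) lies bot.hold_point_z behind it (bot.hold_point_z is the distance from the TCP to the grasp point, in m); x points along the fingers, z is the direction in which the jaws open and shut, and the axes are right-handed (so a half turn about x gives the same grasp; the last joint's range is limited). The gripper opens to 85 mm and grips with 20 to 120 N. Pads are 22 mm wide; open, the fingers measure 114 mm over their backs; the gripper's body (76 mm by 85 mm) begins 54 mm behind the grasp point. The pads swing forward as they close: fully open they stand 13 mm farther back than shut.
Start: joints at [1.161, 0.477, 0.022, 1.555, -0.011, 1.109, -0.083], TCP at [0.201, -0.645, 0.231] pointing down, gripper open.
Joint ranges: [-2.96, 2.96], [-0.34, 2.1], [-1.41, 1.46], [0.24, 2.44], [-1.37, 4.51], [0.17, 1.92], [-2.96, 2.96]. Speed limits (rad/s): [2.39, 2.39, 3.14, 3.14, 3.14, 3.14, 3.14].

## Interface

Orientations are given as a unit quaternion [w, x, y, z].
In Python, from station import bot gives the robot as it stands.
- The arm moves only by the tool drive_tool, never from a script. Its arguments are lists of equal length, an entry for each row: "slide": the shift along the world's x, y, z in mm, a list of three; "turn": the turn, a rotation vector about the world's x, y, z in rad, a list of three; "gripper": the opening, from 0 (shut) to 1 (fully open). A call has 1 to 10 rows; each row is the pose to reach, as a shift and turn from the pose measured when the call began; what a row does not reach only later rows make up. A row lasts 1/10 s, in which the tool goes at most 50 mm and 8.59 degrees, less where a joint would pass 70% of its speed; a pose out of reach is approached as far as the arm can. A call with a gripper value outside its range is refused whole. The fingers move at their own pace and stop on an object; "squeeze" is the grip in N (left out, the last holds). Time passes only in rows, so rows that repeat a pose let the fingers close. It gives the time, the measured TCP pose, the force and the opening at its end, in the units of the state.
- bot.get_obs(): the state, without advancing time (a new reading comes with each control period).
- bot.read_camera(name): name is "side" or "top" or "wrist"; returns a dict with "color" (420x560x3 uint8, red, green, blue), "fovy" (degrees; the focal length in pixels is half the picture's height over the tangent of half this angle, whatever the lens; pixels are square), "cx", "cy" (the principal point, pixels), "dist_coeffs" ([k1, k2, p1, p2, k3] as OpenCV has them; the pictures are not rectified), "R" (3x3) and "t" (3): a world point X has camera coordinates R X + t. Camera axes: x right, y down, z forward; pixel columns grow to the right and rows downward; lengths in m; the calibration is good to about 2 mm. A picture is of the moment at which its call begins. There is no depth.
- bot.hand_in(): hands the job in, once; it reports no verdict.
The state is a dict: "t": time; "q": joint angles; "joint_vel": joint speeds; "joint_torque": joint torques, N m; "eef_pos": TCP position; "tool_rot": TCP orientation; "contact_force": force on the tool from outside, world axes, zero at the start; "torque": the same for the moment, N m; "gripper_width": opening from 0.0 (shut) to 1.0 (fully open).
Only numpy, scipy, OpenCV 4.12 (cv2) and the standard library are available. Lean on these libraries where they do the work, as an engineer would, in place of code of your own. Each camera call takes 0.05 s, during which the arm holds its last target.

## Working session

There is one attempt and no reset: what is moved stays moved. The work goes in short steps, Python scripts to look and compute and a tool call to move; the robot and the scene stay as the last step left them, time stands still between calls to the robot, and variables do not carry over. Pictures are saved under pics/ and viewed, and the job is handed in when it is done.

Besides the shell and the picture viewer there is one more tool, called after "Emit:" as name(argument=value, ...), one argument or row to a line, values as JSON. drive_tool: Moves the arm, as the interface text tells. Its arguments: {"type":"object","properties":{"slide":{"type":"array"},"turn":{"type":"array"},"gripper":{"type":"array"},"squeeze":{"type":"number"}},"required":["slide","turn","gripper"]}

```bash
mkdir -p pics; python3 - <<'E'
from station import bot
import cv2
for n in ("top","side"):
    c=bot.read_camera(n); cv2.imwrite(f"pics/{n}0.png",c["color"][:,:,::-1])
    print(n,c["fovy"],c["cx"],c["cy"],c["dist_coeffs"],c["R"],c["t"])
o=bot.get_obs(); print(o["t"],o["eef_pos"],o["tool_rot"],o["contact_force"],o["gripper_width"],bot.hold_point_z)
E
```

```text
top 57.33129105966818 282.2648263876524 211.7592595602379 [-0.01764627  0.          0.          0.          0.        ] [[-0.0161216  -0.99986828  0.00187635]
 [-0.99500005  0.01585806 -0.09860745]
 [ 0.0985647  -0.00345668 -0.99512464]] [0.02483458 0.55045904 1.31418666]
side 54.13876799336258 280.3815894305242 201.83567601055563 [-0.11068923  0.          0.          0.          0.        ] [[ 9.93337110e-01 -1.15244316e-01  3.64938382e-04]
 [-7.30955360e-02 -6.32481683e-01 -7.71118644e-01]
 [ 8.90978579e-02  7.65954090e-01 -6.36691372e-01]] [-0.55730444  0.11989007  1.16122366]
0.1 [ 0.20045069 -0.6439968   0.23040754] [ 0.56898882  0.41946662  0.56997086 -0.41884687] [-0.43479492 -0.20807624 -0.31462469] 1.0007241690212438 0.0187
```

View pics/top0.png

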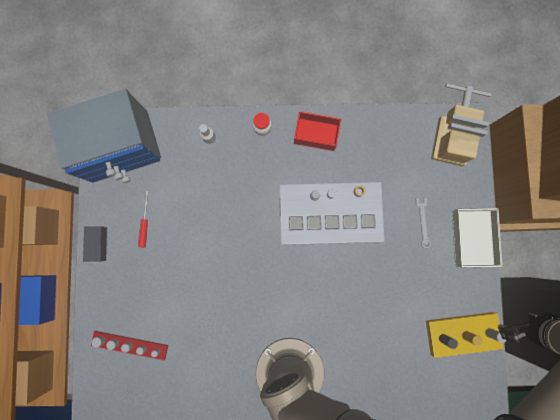

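View pics/side0.png

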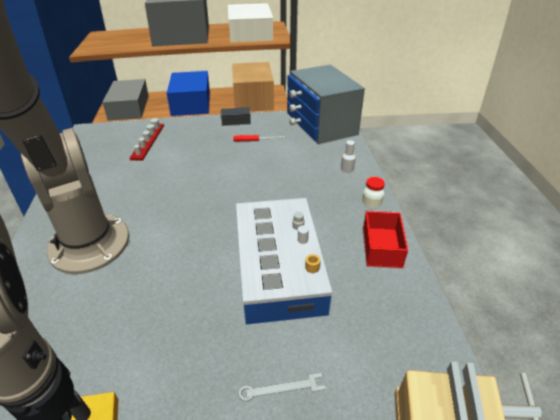

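The top view shows the case with five caps from about (296,223) to (368,221). The loose parts stand behind them at about row 193. Next I'll find the caps precisely in both views.

```bash
cat > h.py <<'E'
import numpy as np,cv2
from station import bot
def K(c):
    f=210/np.tan(np.radians(c["fovy"]/2)); return np.array([[f,0,c["cx"]],[0,f,c["cy"]],[0,0,1]])
def ray(c,uv,z):
    n=cv2.undistortPoints(np.array(uv,float).reshape(-1,1,2),K(c),np.array(c["dist_coeffs"])).reshape(-1,2)
    R=np.array(c["R"]);C=-R.T@np.array(c["t"]); d=np.c_[n,np.ones(len(n))]@R
    return C+d*((z-C[2])/d[:,2])[:,None]
def proj(c,X):
    return cv2.projectPoints(np.array(X,float).reshape(-1,1,3),cv2.Rodrigues(np.array(c["R"]))[0],np.array(c["t"]),K(c),np.array(c["dist_coeffs"]))[0].reshape(-1,2)
E
python3 - <<'E'
from h import *
for n,(x0,y0,x1,y1) in (("top",(270,170,395,255)),("side",(225,190,340,330))):
    c=bot.read_camera(n); im=c["color"]; g=cv2.cvtColor(im,cv2.COLOR_RGB2GRAY)
    crop=im[y0:y1,x0:x1]; s=6 if n=="top" else 4
    cv2.imwrite(f"pics/{n}z.png",cv2.resize(crop,None,fx=s,fy=s,interpolation=cv2.INTER_CUBIC)[:,:,::-1])
    for th in (110,130,145):
        m=np.zeros_like(g); m[y0:y1,x0:x1]=(g[y0:y1,x0:x1]>th)  # panel
        hs,hi=cv2.findContours(m,cv2.RETR_CCOMP,cv2.CHAIN_APPROX_NONE)
        for h_,q in zip(hs,hi[0]):
            a=cv2.contourArea(h_)
            if q[3]>=0 and 60<a<500:
                mm=cv2.moments(h_); u=(mm["m10"]/mm["m00"],mm["m01"]/mm["m00"])
                print(n,th,a,np.round(u,1),ray(c,u,.0885).round(4)[0])
E
```

```text
top 145 109.5 [313.7 222.2] [ 0.5082 -0.0876  0.0885]
top 145 94.0 [332.6 222.1] [ 0.5077 -0.1505  0.0885]
top 145 84.5 [369.8 221. ] [ 0.509  -0.2745  0.0885]
side 130 105.0 [312.1 267.6] [ 0.6098 -0.237   0.0885]
side 145 266.0 [271.7 281.2] [ 0.5099 -0.2672  0.0885]
side 145 128.5 [312.  267.4] [ 0.6097 -0.2364  0.0885]
side 145 212.5 [268.6 261.9] [ 0.5083 -0.2068  0.0885]
side 145 183.0 [266.2 244.3] [ 0.5078 -0.1468  0.0885]
side 145 95.0 [302.5 237.4] [ 0.6029 -0.1327  0.0885]
side 145 159.0 [264.  228.1] [ 0.5075 -0.0868  0.0885]
side 145 125.0 [262.1 212.9] [ 0.5076 -0.0252  0.0885]
```

View pics/topz.png

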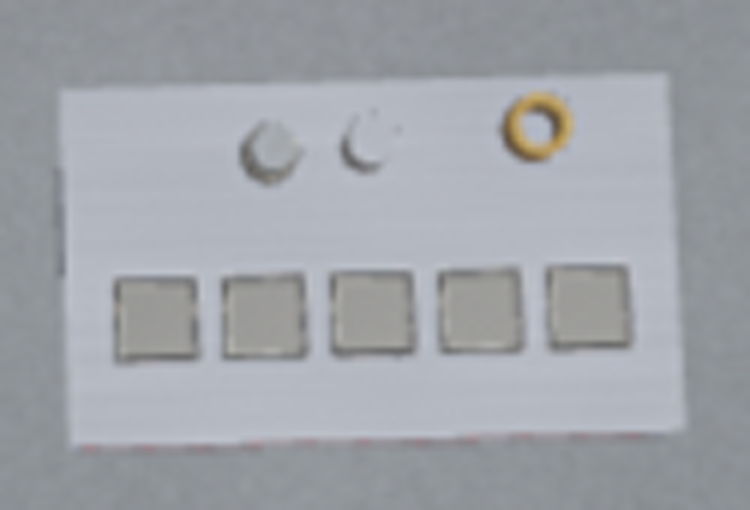

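View pics/sidez.png

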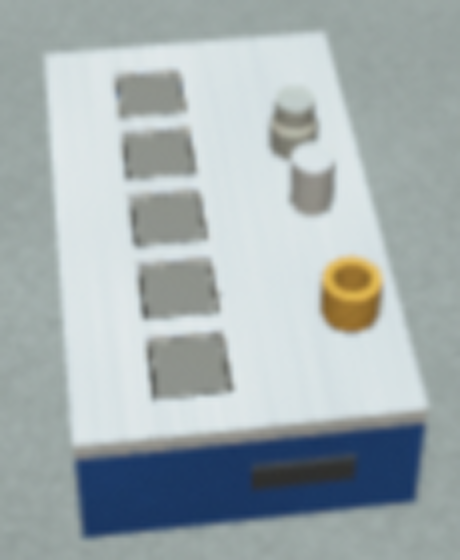

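Both views agree. The caps are at x≈0.508 and y≈−0.027, −0.087, −0.148, −0.208 and −0.268, with the case yawed about +0.01 rad. Their spacing is 60 mm, which matches the description. I'll shut the fingers, turn them −0.29 rad to line up, and move above the right-hand cap.

Emit:
drive_tool(
  slide=[
    [30, 38, 0],
    [62, 75, 0],
    [92, 113, 0],
    [124, 150, 0],
    [154, 188, 0],
    [185, 226, -10],
    [216, 263, -20],
    [246, 300, -30],
    [277, 338, -30],
    [308, 376, -30],
  ],
  turn=[
    [0, 0, -0.03],
    [0, 0, -0.06],
    [0, 0, -0.09],
    [0, 0, -0.12],
    [0, 0, -0.15],
    [0, 0, -0.18],
    [0, 0, -0.21],
    [0, 0, -0.24],
    [0, 0, -0.27],
    [0, 0, -0.29],
  ],
  gripper=[0, 0, 0, 0, 0, 0, 0, 0, 0, 0],
  squeeze=30,
)

```text
t: 1.2
eef_pos: [0.5092, -0.2665, 0.2003]
tool_rot: [0.502, 0.498, 0.503, -0.497]
contact_force: [0.8, -1.0, 0.1]
gripper_width: 0.001
```

Emit:
drive_tool(
  slide=[
    [-1, -1, -30],
    [-1, -1, -60],
    [-1, -1, -85],
    [-1, -1, -98],
    [-1, -1, -100],
    [-1, -1, -100],
  ],
  turn=[
    [0, 0, 0],
    [0, 0, 0],
    [0, 0, 0],
    [0, 0, 0],
    [0, 0, 0],
    [0, 0, 0],
  ],
  gripper=[0, 0, 0, 0, 0, 0],
)

```text
t: 1.8
eef_pos: [0.5084, -0.2677, 0.1007]
tool_rot: [0.502, 0.498, 0.503, -0.497]
contact_force: [-0.6, 0.2, 0.1]
gripper_width: -0.003
```

```bash
python3 - <<'E'
from h import *
c=bot.read_camera("side"); cv2.imwrite("pics/s1.png",cv2.resize(c["color"][150:340,180:380],None,fx=3,fy=3,interpolation=cv2.INTER_CUBIC)[:,:,::-1])
c=bot.read_camera("wrist"); cv2.imwrite("pics/w1.png",c["color"][:,:,::-1])
o=bot.get_obs();print(o["eef_pos"],o["contact_force"])
E
```

```text
[ 0.5090429  -0.26799496  0.10161184] [-0.25696989  0.06041194  1.04215658]
```

View pics/s1.png

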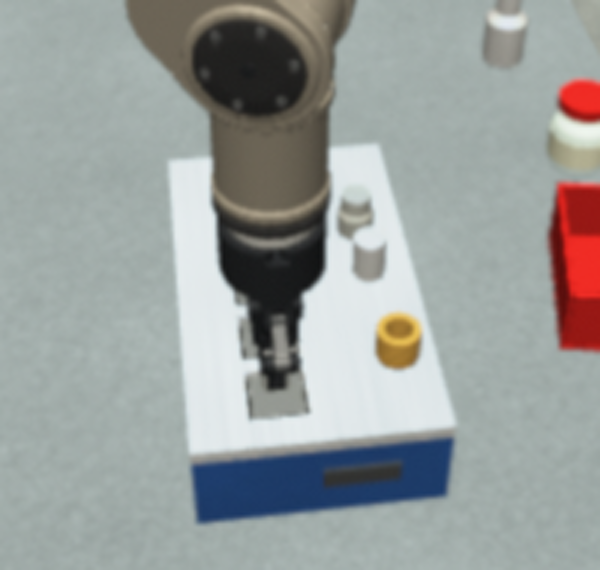

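View pics/w1.png

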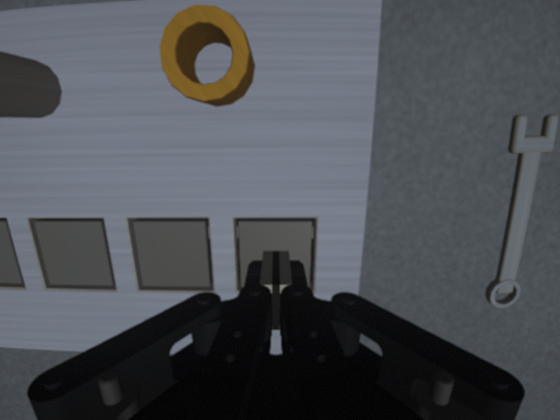

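The fingertips are centred over the right-most cap: at (276,255) in the wrist view, with the cap spanning columns 236–317. Now I'll probe down gently.

Emit:
drive_tool(
  slide=[
    [0, 0, -4],
    [0, 0, -8],
    [0, 0, -11],
    [0, 0, -12],
    [0, 0, -13],
    [0, 0, -14],
  ],
  turn=[
    [0, 0, 0],
    [0, 0, 0],
    [0, 0, 0],
    [0, 0, 0],
    [0, 0, 0],
    [0, 0, 0],
  ],
  gripper=[0, 0, 0, 0, 0, 0],
)

```text
t: 2.5
eef_pos: [0.509, -0.268, 0.0886]
tool_rot: [0.503, 0.498, 0.502, -0.497]
contact_force: [-5.5, 2.3, 18.3]
gripper_width: 0.006
```

At z=0.0886 the force is 18 N and nothing gives, so this cap is a blank. Lift and go to the next one.

Emit:
drive_tool(
  slide=[
    [0, 0, 8],
    [0, 0, 12],
    [-1, 30, 12],
    [-1, 60, 12],
    [-1, 60, 8],
    [-1, 60, 4],
    [-1, 60, 1],
    [-1, 60, 0],
    [-1, 60, -1],
    [-1, 60, -1],
  ],
  turn=[
    [0, 0, 0],
    [0, 0, 0],
    [0, 0, 0],
    [0, 0, 0],
    [0, 0, 0],
    [0, 0, 0],
    [0, 0, 0],
    [0, 0, 0],
    [0, 0, 0],
    [0, 0, 0],
  ],
  gripper=[0, 0, 0, 0, 0, 0, 0, 0, 0, 0],
)

```text
t: 3.5
eef_pos: [0.5077, -0.2091, 0.0876]
tool_rot: [0.502, 0.498, 0.502, -0.498]
contact_force: [-1.0, -1.0, 1.2]
gripper_width: -0.0
```

Emit:
drive_tool(
  slide=[
    [0, 0, -0.5],
    [0, 0, -1],
    [0, 0, -1.5],
    [0, 0, -1.5],
  ],
  turn=[
    [0, 0, 0],
    [0, 0, 0],
    [0, 0, 0],
    [0, 0, 0],
  ],
  gripper=[0, 0, 0, 0],
)

```text
t: 3.9
eef_pos: [0.5077, -0.2091, 0.0862]
tool_rot: [0.502, 0.498, 0.502, -0.498]
contact_force: [-1.6, 1.0, 4.8]
gripper_width: 0.005
```

It moved 1.4 mm at under 5 N, and it is already 2.4 mm below where the blank stopped. This one gives, so I'll press further.

Emit:
drive_tool(
  slide=[
    [0, 0, -1],
    [0, 0, -2],
    [0, 0, -3],
    [0, 0, -3],
  ],
  turn=[
    [0, 0, 0],
    [0, 0, 0],
    [0, 0, 0],
    [0, 0, 0],
  ],
  gripper=[0, 0, 0, 0],
)

```text
t: 4.3
eef_pos: [0.5078, -0.209, 0.0831]
tool_rot: [0.502, 0.498, 0.502, -0.498]
contact_force: [-1.1, 0.8, 4.4]
gripper_width: 0.0
```

Emit:
drive_tool(
  slide=[
    [0, 0, -0.7],
    [0, 0, -1.3],
    [0, 0, -1.3],
    [0, 0, -1.3],
    [0, 0, -1.3],
  ],
  turn=[
    [0, 0, 0],
    [0, 0, 0],
    [0, 0, 0],
    [0, 0, 0],
    [0, 0, 0],
  ],
  gripper=[0, 0, 0, 0, 0],
)

```text
t: 4.8
eef_pos: [0.5078, -0.209, 0.0818]
tool_rot: [0.502, 0.498, 0.502, -0.498]
contact_force: [-1.8, 0.1, 4.6]
gripper_width: -0.003
```

```bash
python3 - <<'E'
from h import *
c=bot.read_camera("side"); cv2.imwrite("pics/s2.png",cv2.resize(c["color"][150:340,180:380],None,fx=3,fy=3,interpolation=cv2.INTER_CUBIC)[:,:,::-1])
E
```

```text
(no output)
```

View pics/s2.png

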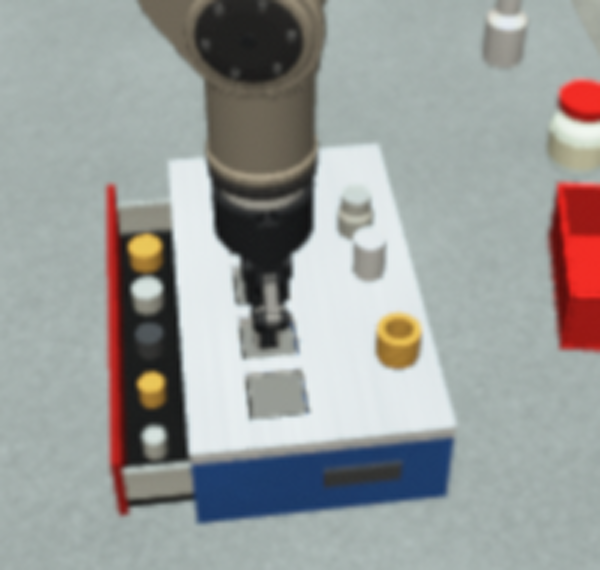

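The drawer has sprung out: its red front is at about x=115 in the crop. The loose parts haven't moved. I'll lift straight up until the fingers are clear.

Emit:
drive_tool(
  slide=[
    [0, 0, 5],
    [0, 0, 15],
    [0, 0, 40],
    [0, 0, 75],
    [0, 0, 105],
    [0, 0, 120],
    [0, 0, 120],
    [0, 0, 120],
  ],
  turn=[
    [0, 0, 0],
    [0, 0, 0],
    [0, 0, 0],
    [0, 0, 0],
    [0, 0, 0],
    [0, 0, 0],
    [0, 0, 0],
    [0, 0, 0],
  ],
  gripper=[0, 0, 0, 0, 0, 0, 0, 0],
)

```text
t: 5.65
eef_pos: [0.5076, -0.2089, 0.2018]
tool_rot: [0.503, 0.498, 0.502, -0.498]
contact_force: [-0.4, 0.5, -0.4]
gripper_width: -0.001
```

```bash
python3 - <<'E'
from h import *
c=bot.read_camera("side"); cv2.imwrite("pics/s3.png",c["color"][:,:,::-1])
p=ray(c,[[180+112/3,150+185/3],[180+124/3,150+512/3]],.075);print(p.round(3),p.mean(0).round(3))
o=bot.get_obs();print(o["t"],o["eef_pos"],o["contact_force"],abs(o["joint_vel"]).max())
E
```

```text
[[ 0.383  0.01   0.075]
 [ 0.392 -0.353  0.075]] [ 0.387 -0.172  0.075]
5.7 [ 0.50718207 -0.20881454  0.20108046] [-0.20404034  0.35678879  0.00452025] 0.013492570595589755
```

View pics/s3.png

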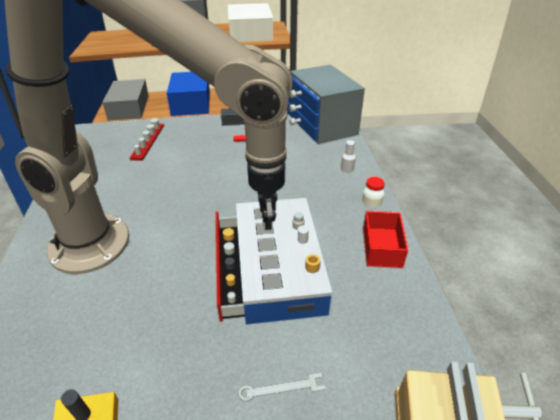

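```bash
python3 -c "
from station import bot
print(bot.hand_in())"
```

```text
the job is handed in; nothing more can be done
None
```

The drawer is open and the job is handed in. The catch was the second cap from the right, at about (0.508, −0.209).

- **Finding it:** I felt the right-most cap first. It stayed rigid at 18 N with the fingertips at z = 0.0886, so it is a blank. The second cap gave at under 5 N, and I pressed it about 6.7 mm down, to z = 0.0818, near its stop. I did not feel the other three caps.
- **Drawer:** The last picture shows the drawer out and staying out after I let go. My rough reading puts its front edge about 50 mm from the case front. That is about 10 mm short of the full 60 mm, probably because I took the corner pixels by eye; I did not check it further.
- **Fingers and other parts:** The fingers are shut and clear, about 110 mm above the panel, with the force reading back to zero within noise. In the side view the three loose parts, the wrench and the visible end of the screwdriver are where they started. The arm hides the rest of the screwdriver in that view.
- **Time:** The whole job took 5.7 s.

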